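Put the tape measure away in the bench drawer

TASK

Put the tape measure away in the small drawer unit on the bench: gently draw the drawer out by its tab handle until you feel it come up against its stop, without forcing it further, then stand the tape measure upright in the drawer's front compartment and push the drawer fully shut. Leave everything else on the bench where it lies.

Things in the scene. Friction and masses are not known exactly. Their poses are not given: they have to be found in the camera images.
- unit: Grey steel drawer unit fixed to the bench, one drawer, 260 wide (y), 260 deep (x), its front facing the robot's right, more or less (yaw about 1.3 to 1.8). Origin: under the middle of the carcass's front edge; x points into the unit (the drawer comes out along -x), z up. A shelf board lies on top and overhangs the front; on it three small bins at x 135 to 245 mm, tops 212 mm above the bench.
- shelf_edge (a point): Middle of the lower front edge of the plywood shelf board on the unit, 146 mm above the bench and at x = -65 mm in the unit's frame; axes as the unit's. The board is 300 wide, 16 thick, and its overhang covers the handle of the shut drawer: the gripper must come in tilted, under this edge.
- drawer (a joint): How far the drawer is out (m): 0 shut, growing as it is pulled. It moves stiffly (about 4 N), stays where it is left and starts up to 20 mm ajar. It meets its stop somewhere between 140 and 185 mm, different each time and not shown. Drawer front: 254 wide, 15 thick, 52 to 135 mm above the bench, outer face at x = -15 mm in the unit's frame when shut.
- handle (a point): Grip point on the drawer's handle: a plain upright steel tab, 12 mm thick (along the unit's y), 30 mm tall, standing 40 mm out from the drawer front. The point lies 32 mm out from the front, at mid height (100 mm above the bench, 46 mm under the shelf board). Axes parallel to the unit's; it moves with the drawer.
- compartment (a point): Centre of the floor of the drawer's front compartment, on its upper side, 57 mm above the bench, 52 mm behind the inside of the drawer front; axes as the unit's; moves with the drawer. The compartment is 105 long (x), 212 wide (y). Above this floor the side walls rise 68 mm, the drawer front 78 mm, the divider behind 50 mm. With the drawer at its stop the shelf board covers its rear part.
- buffer (a joint): How far the rubber stop buffer hidden in the unit is squeezed by the drawer (m): 0 until the drawer meets its stop, then growing with the pull (about 1.5 N per mm); it bottoms at 14 mm.
- tape: Tape measure: black case with a round top, 56 long (its x), 30 thick (its y, flat parallel sides), 58 tall, standing upright on its flat base; a grey disc with a steel hub on each side, small steel hook at its +x end. Origin: centre of its underside. About 0.2 kg. It stands on the robot's right, either nearer to or farther from the robot than the jar.
- jar: Clear plastic screw jar with a steel lid, 64 mm across, 75 mm tall, standing beside the tape measure, some 120 to 200 mm nearer or farther. Origin: centre of its underside. A bystander, which must stay where it lies, give or take a few centimetres.
- spanner: Steel spanner, 170 mm long, lying flat in front of the drawer unit, under the path of the drawer. Origin: middle of its underside. A bystander, which must stay where it lies, give or take a few centimetres.
- screwdriver: Screwdriver with black handle, 190 mm long, lying beyond the spanner, past the drawer's far side. Origin: middle of its underside. A bystander, which must stay where it lies, give or take a few centimetres.
- roll: Grey roll of tape lying flat, 96 mm across, 25 mm high, on the robot's side of the drawer's path. Origin: centre of its underside. A bystander, which must stay where it lies, give or take a few centimetres.
- socket: Steel socket, 28 mm across, 38 mm tall, standing near the bench's far right. Origin: centre of its underside. A bystander, which must stay where it lies, give or take a few centimetres.
Things that resemble listed ones, but are neither listed nor needed, are in the scene too. Several things have the shape of the tape; the one meant has the colours described above.

How it is judged:
On the way, in this order (a step that is already met when the one before it is completed fails the run):
1. the drawer has been drawn out against its stop (buffer squeezed by more than 1 mm) (value of joint buffer above 0.001 m), for 0.2 s.
2. the tape measure stands released and upright in the front compartment of the open drawer (x of tape in the frame of compartment between -0.05 and 0.05 m and y of tape in the frame of compartment between -0.105 and 0.105 m and z of tape in the frame of compartment between -0.006 and 0.008 m and angle between tape's own z axis and vertical below 0.25 rad and contact force between the fingers and tape below 0.1 N and value of joint drawer above 0.08 m), for 0.2 s.
At the end, for the whole second after the job is handed in: The drawer is shut to within 4 mm, and the tape measure stands at rest and released in its front compartment, upright within 0.25 rad, its base on the compartment floor (x of tape in the frame of compartment between -0.05 and 0.05 m and y of tape in the frame of compartment between -0.105 and 0.105 m and z of tape in the frame of compartment between -0.006 and 0.008 m and angle between tape's own z axis and vertical below 0.25 rad and contact force between the fingers and tape below 0.1 N and value of joint drawer below 0.004 m and linear speed of tape below 0.02 m/s); the robot touches nothing.
It fails at once if the drawer is forced against its stop (buffer squeezed by more than 11 mm) (value of joint buffer above 0.011 m).
It fails at once if a bystander (jar, spanner, screwdriver, roll or socket) is moved by more than 50 mm (distance of any of jar, spanner, screwdriver, roll, socket from where it was at the start of the episode above 0.05 m).
It also fails if it takes over 72 s, if anything falls off the work surface, if the arm or the gripper's body presses on something with over 40 N, if the wrist force passes 120 N, or if a joint passes its speed limit or range.

ROBOT

A 7-joint arm with a two-finger parallel gripper is mounted at the origin on the work surface. World frame = base frame: x ahead of the robot, y to its left, z up, the work surface at z = 0. Lengths are in m, angles in rad, forces in N, time in s.
With the tool pointing down it reaches from about 0.35 to 0.9 m from the base axis. Payload 19.9 kg.
Tool frame: the origin (TCP) lies where the fingers leave the gripper's body, on its centre line; the fingertips stand 97 mm ahead of it and the grasp point (between the pads) lies 78 mm ahead of it; z points along the fingers, y is the line along which they close (so a half turn about z gives the same grasp; the last joint's range is limited). The gripper opens to 94 mm and grips with 3 to 60 N. Pads are 16 mm wide; open, the fingers measure 119 mm over their backs; the gripper's body (75 mm by 177 mm) begins 78 mm behind the grasp point.
Start: joints at [-1.246, 0.417, -0.01, 1.614, 0.005, 1.111, -0.053], TCP at [0.224, 0.583, 0.303] pointing down, gripper open.
Joint ranges: [-2.81, 2.81], [-0.39, 2.02], [-1.27, 1.25], [0.06, 2.57], [-1.19, 4.33], [0.19, 2], [-2.82, 2.82]. Speed limits (rad/s): [1.89, 1.89, 2.39, 2.39, 3.01, 3.01, 3.01].

INTERFACE

Orientations are given as a rotation vector (axis times angle).
In Python, from cell import monitor, camera, workorder, nets gives the robot as it stands.
- The arm moves only by the tool move_arm, never from a script. Its argument "motion" is one flat list of numbers, 7 for each row, row after row: the turn, a rotation vector about the tool's x, y, z in rad, then the shift along the tool's x, y, z in m, then the opening, from 0 (shut) to 1 (fully open). In form: [ax, ay, az, x, y, z, claw, ax, ay, az, x, y, z, claw, ...]. A call has 1 to 12 rows; each row shifts and turns the commanded pose from where the row before left it, along the tool's axes as they then stand; what a row does not reach is not made up. A row lasts 1/10 s, in which the tool goes at most 50 mm and 8.59 degrees, less where a joint would pass 70% of its speed; a pose out of reach is approached as far as the arm can. A call is refused whole if a number of a shift passes 0.05 or a number of a turn 0.15, either way. A call with a gripper value outside its range is refused whole. The fingers move at their own pace and stop on an object; the grip force is fixed at half the most. Time passes only in rows, so rows that do not move let the fingers close. It gives the time, the measured TCP pose, the force, the opening and the grip force at its end, in the units of the state.
- monitor.sense(): the state, without advancing time (a new reading comes with each control period).
- camera(name): name is "side" or "top" or "wrist"; returns a dict with "pixels" (384x512x3 uint8, red, green, blue), "depth" (384x512 float32, m along the optical axis (not along the pixel's ray), 0 where there is no reading), "K" (3x3 intrinsics, pixels), "extrinsics" (4x4, takes a point from camera to world coordinates); the wrist camera has in their place "T_tool_cam" (4x4, takes a point from camera to tool coordinates, whose origin is the TCP and whose axes are the flange's). Camera axes: x right, y down, z forward; pixel columns grow to the right and rows downward; lengths in m; the calibration is good to about 2 mm. A picture is of the moment at which its call begins: read the wrist's pose just before it.
- workorder.close_job(): hands the job in; it is judged then, once.
Trained networks look in a picture, given as the dict that the camera call returned (one of the last four; its "shot" number tells which), for a name from the list of things; names that differ only in an ending like _2 or _b are one class to them, and where a whole thing is asked for, a point or a joint stands for the part that bears it (a point fixed in the world has none). Each returns a list of dicts, best first, with "conf" (0 to 1); they miss things now and then, are a little off and sometimes report something else, mostly with a low value. They report only what shows in the picture. A call takes as long as a camera call. They do not tell look-alikes from the thing itself.
- nets.recognise(picture, label): "position" ([column, row] in pixels, amid what is visible of it).
- nets.silhouettes(picture, label): "region" (384x512 bool, what is visible of it) and "position" ([column, row] in pixels, amid what is visible of it).
- nets.place_of(picture, label): "position" ([column, row] in pixels: a listed point, or the origin of a listed thing).
The state is a dict: "time_s": time; "joint_positions": joint angles; "qvel": joint speeds; "joint_efforts": joint torques, N m; "tcp_pos": TCP position; "eef_rot": TCP orientation; "contact_force": force on the tool from outside, world axes, zero at the start; "wrist_torque": the same for the moment, N m; "grip_width": opening from 0.0 (shut) to 1.0 (fully open); "grip_force": force on a finger pad.
Only numpy, scipy, OpenCV 4.12 (cv2) and the standard library are available. Lean on these libraries where they do the work, as an engineer would, in place of code of your own. Each camera call takes 0.05 s, during which the arm holds its last target. There are 200 camera calls.

## Working session

There is one attempt and no reset: what is moved stays moved. The work goes in short steps, Python scripts to look and compute and a tool call to move; the robot and the scene stay as the last step left them, time stands still between calls to the robot, and variables do not carry over. Pictures are saved under pics/ and viewed, at most 10 in all, crops included, and the job is handed in when it is done.

Besides the shell and the picture viewer there is one more tool, called by a JSON object that holds its "op" and its "data". move_arm: Moves the arm, as the interface text tells. Its arguments: {"type":"object","properties":{"motion":{"type":"array","items":{"type":"number"}}},"required":["motion"]}

```bash
mkdir -p pics; ls
cat > h.py <<'E'
import numpy as np, cv2
from scipy.spatial.transform import Rotation as R
from cell import monitor, camera, workorder, nets
def shot(n):
    s=monitor.sense(); p=camera(n)
    if 'extrinsics' in p: T=np.array(p['extrinsics'])
    else:
        W=np.eye(4); W[:3,:3]=R.from_rotvec(s['eef_rot']).as_matrix(); W[:3,3]=s['tcp_pos']; T=W@np.array(p['T_tool_cam'])
    p['T']=T; return p
def ray(p,uv):
    K=np.array(p['K']); d=np.array([(uv[0]-K[0,2])/K[0,0],(uv[1]-K[1,2])/K[1,1],1.]); return p['T'][:3,3],p['T'][:3,:3]@d
def at_z(p,uv,z):
    o,d=ray(p,uv); return o+d*(z-o[2])/d[2]
def tri(a):
    A=np.zeros((3,3));b=np.zeros(3)
    for p,uv in a:
        o,d=ray(p,uv); d=d/np.linalg.norm(d); M=np.eye(3)-np.outer(d,d); A+=M;b+=M@o
    return np.linalg.solve(A,b)
def cloud(p):
    K=np.array(p['K']);z=p['depth'];v,u=np.mgrid[:384,:512]
    c=np.stack([(u-K[0,2])/K[0,0]*z,(v-K[1,2])/K[1,1]*z,z],-1)
    w=c@p['T'][:3,:3].T+p['T'][:3,3]; w[z<=0]=np.nan; return w
def save(n,p): cv2.imwrite('pics/'+n+'.png',p['pixels'][:,:,::-1])
E
python3 - <<'E'
from h import *
np.set_printoptions(precision=3,suppress=True)
print(monitor.sense())
P={n:shot(n) for n in('top','side')}
for n in P:
    save(n,P[n])
    for l in 'unit shelf_edge handle compartment tape jar spanner screwdriver roll socket'.split():
        for f in('place_of',):
            for r in getattr(nets,f)(P[n],l)[:4]: 
                print(n,l,np.round(r['position']),round(r['conf'],2), at_z(P[n],r['position'],{'shelf_edge':.146,'handle':.1,'compartment':.057}.get(l,0)))
cv2.imwrite('pics/both.png',np.hstack([cv2.resize(P[n]['pixels'],(400,300)) for n in P])[:,:,::-1])
E
```

```text
pics
{'time_s': 0.0, 'joint_positions': array([-1.246,  0.418, -0.01 ,  1.614,  0.005,  1.111, -0.053]), 'qvel': array([-0.   , -0.   ,  0.   , -0.001,  0.001, -0.001,  0.   ]), 'joint_efforts': array([ -0.002, -85.125,   0.637, -42.599,  -0.049,   0.019,   0.   ]), 'tcp_pos': array([0.224, 0.583, 0.302]), 'eef_rot': array([-0.573, -3.089,  0.002]), 'contact_force': array([ 0.517,  0.212, -0.127]), 'wrist_torque': array([-0.042, -0.001,  0.004]), 'grip_force': 0.0, 'grip_width': 1.0022235704979765}
top unit [244. 210.] 0.39 [0.442 0.031 0.   ]
top shelf_edge [185. 152.] 0.58 [0.59  0.171 0.146]
top tape [362. 216.] 0.76 [ 0.419 -0.3    0.   ]
top tape [371. 253.] 0.71 [ 0.316 -0.321  0.   ]
top tape [327. 229.] 0.7 [ 0.386 -0.202  0.   ]
top jar [342. 148.] 0.66 [ 0.612 -0.249  0.   ]
top jar [244. 155.] 0.41 [0.599 0.027 0.   ]
top spanner [245. 154.] 0.83 [0.6   0.025 0.   ]
top screwdriver [260. 122.] 0.73 [ 0.692 -0.018  0.   ]
top roll [243. 211.] 0.64 [0.441 0.033 0.   ]
top roll [183. 156.] 0.24 [0.6   0.199 0.   ]
top socket [306. 124.] 0.66 [ 0.681 -0.15   0.   ]
side unit [243. 173.] 0.65 [0.598 0.235 0.   ]
side shelf_edge [246. 140.] 0.85 [0.579 0.173 0.146]
side handle [248. 154.] 0.96 [0.586 0.173 0.1  ]
side tape [239. 367.] 0.93 [ 0.324 -0.319  0.   ]
side tape [250. 302.] 0.92 [ 0.4   -0.209  0.   ]
side tape [283. 333.] 0.72 [ 0.423 -0.297  0.   ]
side tape [249. 150.] 0.64 [0.681 0.362 0.   ]
side jar [346. 276.] 0.89 [ 0.614 -0.246  0.   ]
side screwdriver [315. 207.] 0.55 [ 0.698 -0.014  0.   ]
side roll [222. 226.] 0.95 [0.44 0.03 0.  ]
side socket [341. 242.] 0.54 [ 0.671 -0.156  0.   ]
```

View pics/both.png

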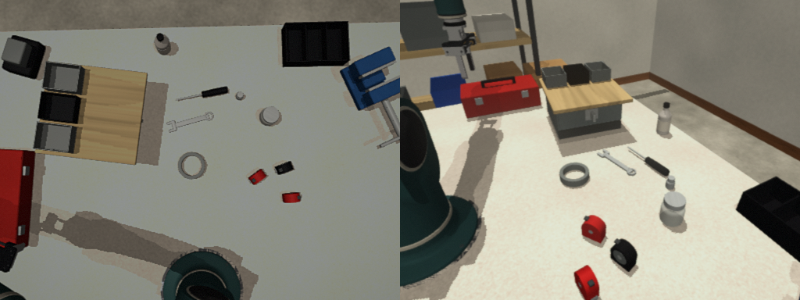

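Run:
```python
import cv2
import numpy as np
a=cv2.imread('pics/side.png')[270:384,190:390];b=cv2.imread('pics/top.png')[190:284,290:410]
a=cv2.resize(a,None,fx=4,fy=4,interpolation=3)[:, :];b=cv2.resize(b,None,fx=4,fy=4,interpolation=3)
a=cv2.resize(a,(440,250));b=cv2.resize(b,(350,250))
cv2.imwrite('pics/crop1.png',np.hstack([a,b]))
```

```text
(no output)
```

View pics/crop1.png

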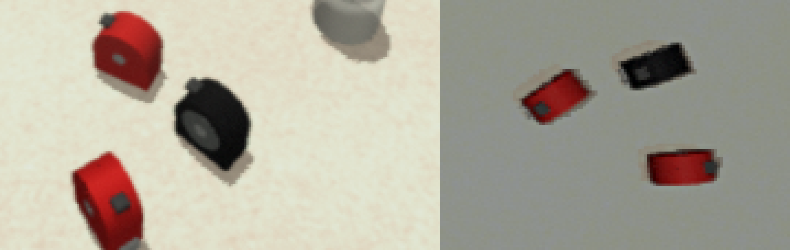

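Two red tape-shaped things, at side (250,302) and (239,367) and top (327,229) and (371,253), are look-alikes. The black case with the grey disc and steel hub, at side (283,333) and top (362,216), fits the description, and the crop confirms it. The unit's shelf edge is at side (246,140), with the handle tab below it.

```bash
cat > m.py <<'E'
from h import *
np.set_printoptions(precision=4,suppress=True)
P={n:shot(n) for n in('top','side')}
C={n:cloud(P[n]) for n in P}
for n in P:
    c=C[n].reshape(-1,3); m=(abs(c[:,2]-.162)<.006)&(c[:,0]>.35)&(c[:,0]<.85)&(c[:,1]>.1)&(c[:,1]<.5); q=c[m]
    r=cv2.minAreaRect(q[:,:2].astype(np.float32)*1000); print(n,'board z',np.median(q[:,2]),r, '\n',cv2.boxPoints(r))
    # front edge: min y per x bin
    e=[]
    for x in np.arange(q[:,0].min()+.02,q[:,0].max()-.02,.01):
        s=q[abs(q[:,0]-x)<.005]; i=s[:,1].argmin(); e.append(s[i,:2])
    e=np.array(e); k=np.polyfit(e[:,0],e[:,1],1); print('edge',k,'res',np.std(e[:,1]-np.polyval(k,e[:,0])),'at .58',np.polyval(k,.58),'x range',q[:,0].min(),q[:,0].max())
for n in P:
    for r in nets.silhouettes(P[n],'tape'):
        q=C[n][r['region']]; px=P[n]['pixels'][r['region']].mean(0)
        if px[0]>px[1]*1.5: continue
        q=q[(q[:,2]>.01)]; print(n,r['conf'],px,'tape',np.median(q,0),q.min(0),q.max(0),cv2.minAreaRect(q[:,:2].astype(np.float32)*1000))
for l in('handle','jar','roll'):
    for r in nets.silhouettes(P['side'],l)[:1]:
        q=C['side'][r['region']];q=q[~np.isnan(q[:,0])]; print(l,r['conf'],len(q),np.median(q,0),q.min(0),q.max(0))
# tape hub / points
a=[r['position'] for r in nets.place_of(P['top'],'tape') if abs(r['position'][0]-362)<8]; b=[r['position'] for r in nets.place_of(P['side'],'tape') if abs(r['position'][0]-283)<8]
print(a,b, tri([(P['top'],a[0]),(P['side'],b[0])]))
a=nets.place_of(P['top'],'shelf_edge')[0]['position'];b=nets.place_of(P['side'],'shelf_edge')[0]['position'];print('shelf',tri([(P['top'],a),(P['side'],b)]))
E
python3 m.py
```

```text
top board z 0.16297785789728914 ((614.163818359375, 339.80865478515625), (324.3392333984375, 300.2904357910156), 81.81194305419922) 
 [[442.4526 200.6763]
 [739.6818 157.9081]
 [785.8751 478.941 ]
 [488.6458 521.7092]]
edge [-0.0799  0.2296] res 0.014274956370085874 at .58 0.1832389487061235 x range 0.4449745272748135 0.7819571895748422
side board z 0.16238031001801578 ((613.4547119140625, 326.42041015625), (305.1281433105469, 301.6969299316406), 81.64800262451172) 
 [[442.0455 197.3858]
 [740.5428 153.563 ]
 [784.8639 455.4551]
 [486.3666 499.2778]]
edge [-0.1366  0.2592] res 0.002167378065894752 at .58 0.17998781959228538 x range 0.4446749180429348 0.7721269002660835
top 0.82 [25.3045 24.8083 24.1617] tape [ 0.4223 -0.2926  0.055 ] [ 0.4029 -0.3266  0.011 ] [ 0.4436 -0.2682  0.0639] ((423.3987731933594, -296.5356140136719), (28.99984359741211, 58.16399002075195), 19.628971099853516)
side 0.7 [42.5716 42.2666 39.3695] tape [ 0.4191 -0.3093  0.047 ] [ 0.4011 -0.3317  0.01  ] [ 0.4488 -0.2716  0.0601] ((424.6963195800781, -301.20306396484375), (32.70650100708008, 55.76955795288086), 22.481752395629883)
side 0.25 [62.8065 61.8123 55.7947] tape [ 0.6953 -0.0658  0.0217] [ 0.677  -0.1112  0.0101] [0.716  0.0685 0.0283] ((691.30810546875, -21.047897338867188), (23.341388702392578, 181.33338928222656), 10.829572677612305)
handle 0.67 1669 [0.5896 0.2243 0.0917] [0.4727 0.1714 0.0406] [0.7265 0.2577 0.151 ]
jar 0.23 1770 [0.5887 0.2253 0.0907] [ 0.4627  0.1677 -0.0003] [0.8505 0.4027 0.1512]
roll 0.98 757 [0.4373 0.0165 0.0209] [ 0.3918 -0.0227 -0.0008] [0.4859 0.1053 0.0277]
[[360.8, 215.6]] [[286.0, 334.2]] [ 0.4239 -0.2989 -0.0037]
shelf [0.5851 0.1721 0.1571]
```

```bash
cat >> h.py <<'E'
YAW=1.4257; U0=np.array([.6005,.2417,0]); RU=R.from_euler('z',YAW).as_matrix()
toU=lambda w:(w-U0)@RU
toW=lambda u:RU@np.asarray(u)+U0
E
python3 - <<'E'
from h import *
np.set_printoptions(precision=4,suppress=True)
p=shot('side'); u=toU(cloud(p).reshape(-1,3))
m=(abs(u[:,1])<.12)&(u[:,2]>.06)&(u[:,2]<.13)&(u[:,0]<.02)&(u[:,0]>-.1); q=u[m]
h,e=np.histogram(q[:,0],bins=np.arange(-.1,.02,.004)); print(list(zip(e.round(3),h)))
front=np.median(q[:,0]); print('front',front,'slope',np.polyfit(q[abs(q[:,0]-front)<.006][:,1],q[abs(q[:,0]-front)<.006][:,0],1))
t=q[q[:,0]<front-.01]; print(len(t),t.min(0),t.max(0),np.median(t,0))
f=q[abs(q[:,0]-front)<.006]; print('front y',f[:,1].min(),f[:,1].max())
r=nets.place_of(p,'handle')[0]; print('handle ray at z=.1',toU(at_z(p,r['position'],.1)), r)
for s in np.arange(-.1,-.02,.008):
    a=t[abs(t[:,0]-s)<.004]; 
    if len(a): print(round(s,3),len(a),a.min(0),a.max(0))
E
```

```text
[(np.float64(-0.1), np.int64(0)), (np.float64(-0.096), np.int64(0)), (np.float64(-0.092), np.int64(0)), (np.float64(-0.088), np.int64(0)), (np.float64(-0.084), np.int64(0)), (np.float64(-0.08), np.int64(0)), (np.float64(-0.076), np.int64(0)), (np.float64(-0.072), np.int64(0)), (np.float64(-0.068), np.int64(0)), (np.float64(-0.064), np.int64(1)), (np.float64(-0.06), np.int64(12)), (np.float64(-0.056), np.int64(25)), (np.float64(-0.052), np.int64(6)), (np.float64(-0.048), np.int64(3)), (np.float64(-0.044), np.int64(10)), (np.float64(-0.04), np.int64(3)), (np.float64(-0.036), np.int64(4)), (np.float64(-0.032), np.int64(7)), (np.float64(-0.028), np.int64(3)), (np.float64(-0.024), np.int64(61)), (np.float64(-0.02), np.int64(725)), (np.float64(-0.016), np.int64(572)), (np.float64(-0.012), np.int64(7)), (np.float64(-0.008), np.int64(0)), (np.float64(-0.004), np.int64(0)), (np.float64(0.0), np.int64(0)), (np.float64(0.004), np.int64(0)), (np.float64(0.008), np.int64(0)), (np.float64(0.012), np.int64(0))]
front -0.01641107403838466 slope [-0.0042 -0.0164]
73 [-0.0616 -0.0065  0.0883] [-0.0266  0.0058  0.1169] [-0.0526  0.0018  0.1059]
front y -0.11952336827694889 0.1199403683260994
handle ray at z=.1 [-0.0392 -0.0015  0.1   ] {'position': [246.8, 149.1], 'conf': 0.79}
-0.06 13 [-0.0616 -0.0058  0.0922] [-0.056   0.0042  0.116 ]
-0.052 31 [-0.056  -0.0065  0.0883] [-0.0495  0.0058  0.1165]
-0.044 13 [-0.0452 -0.0039  0.0885] [-0.0401  0.0055  0.1161]
-0.036 7 [-0.0388 -0.0029  0.0992] [-0.0323  0.0057  0.1169]
-0.028 9 [-0.0319 -0.0051  0.0906] [-0.0266  0.0048  0.1168]
```

```bash
cat >> h.py <<'E'
from scipy.spatial.transform import Slerp
np.set_printoptions(precision=4,suppress=True)
def uRot(th,flip=-1):  # tool z tilted th from down toward +xu, tool y=flip*yu
    y=flip*RU[:,1]; z=np.sin(th)*RU[:,0]-np.cos(th)*np.array([0,0,1.]); return np.stack([np.cross(y,z),y,z],1)
def cur():
    s=monitor.sense(); return R.from_rotvec(s['eef_rot']).as_matrix(),np.array(s['tcp_pos'])
def plan(R0,p0,R1,p1,n,claw):
    sl=Slerp([0,1],R.from_matrix([R0,R1])); out=[];Rc,pc=R0,np.array(p0)
    for k in range(1,n+1):
        pn=p0+(np.asarray(p1)-p0)*k/n; rv=(R.from_matrix(Rc).inv()*sl(k/n)).as_rotvec().round(3); d=(Rc.T@(pn-pc)).round(3)
        out+=[*rv,*d,claw]; pc=pc+Rc@d; Rc=Rc@R.from_rotvec(rv).as_matrix()
    print('n',n,'max',np.abs(np.array(out).reshape(-1,7)).max(0)); print('['+','.join(f'{v:g}' for v in np.array(out)+0.)+']'); return Rc,pc
E
python3 - <<'E'
from h import *
a,b=cur()
g=toW([-.05,0,.101]); print('grip',g)
m=uRot(np.radians(20))
c=plan(a,b,m,[.50,.15,.42],12,.4)
Rt=uRot(np.radians(60)); pre=g-Rt[:,2]*(.078+.1); print(pre)
plan(*c,Rt,pre,8,.4)
E
```

```text
grip [0.5933 0.1922 0.101 ]
n 12 max [0.02  0.025 0.112 0.041 0.025 0.02  0.4  ]
[-0.02,0.025,0.111,-0.034,-0.025,-0.01,0.4,-0.019,0.024,0.111,-0.037,-0.022,-0.011,0.4,-0.02,0.025,0.112,-0.039,-0.017,-0.012,0.4,-0.02,0.024,0.111,-0.04,-0.012,-0.014,0.4,-0.019,0.025,0.111,-0.04,-0.007,-0.015,0.4,-0.02,0.024,0.111,-0.041,-0.003,-0.016,0.4,-0.019,0.025,0.111,-0.041,0.002,-0.017,0.4,-0.02,0.024,0.112,-0.039,0.007,-0.018,0.4,-0.02,0.025,0.111,-0.038,0.012,-0.018,0.4,-0.019,0.024,0.111,-0.036,0.016,-0.019,0.4,-0.02,0.025,0.111,-0.034,0.02,-0.02,0.4,-0.02,0.024,0.111,-0.03,0.025,-0.02,0.4]
[0.571  0.0397 0.19  ]
n 8 max [0.    0.088 0.001 0.03  0.011 0.023 0.4  ]
[0,0.087,0,-0.021,0.011,0.023,0.4,0,0.088,0,-0.024,0.01,0.021,0.4,0,0.087,0,-0.025,0.011,0.018,0.4,0,0.087,0,-0.027,0.011,0.017,0.4,0,0.087,0,-0.027,0.011,0.014,0.4,0,0.088,0,-0.03,0.01,0.011,0.4,0,0.087,0.001,-0.03,0.011,0.009,0.4,0,0.087,0,-0.03,0.011,0.007,0.4]
```

{"op": "move_arm", "data": {"motion": [-0.02, 0.025, 0.111, -0.034, -0.025, -0.01, 0.4, -0.019, 0.024, 0.111, -0.037, -0.022, -0.011, 0.4, -0.02, 0.025, 0.112, -0.039, -0.017, -0.012, 0.4, -0.02, 0.024, 0.111, -0.04, -0.012, -0.014, 0.4, -0.019, 0.025, 0.111, -0.04, -0.007, -0.015, 0.4, -0.02, 0.024, 0.111, -0.041, -0.003, -0.016, 0.4, -0.019, 0.025, 0.111, -0.041, 0.002, -0.017, 0.4, -0.02, 0.024, 0.112, -0.039, 0.007, -0.018, 0.4, -0.02, 0.025, 0.111, -0.038, 0.012, -0.018, 0.4, -0.019, 0.024, 0.111, -0.036, 0.016, -0.019, 0.4, -0.02, 0.025, 0.111, -0.034, 0.02, -0.02, 0.4, -0.02, 0.024, 0.111, -0.03, 0.025, -0.02, 0.4]}}

```text
time_s: 2.95
tcp_pos: [0.5009, 0.1484, 0.4206]
eef_rot: [-2.189, -1.884, -0.388]
contact_force: [0.5, 1.2, -0.7]
grip_width: 0.401
grip_force: 0.0
```

Run:
```python
from h import *
s=monitor.sense();print(s['time_s'],s['joint_positions'],s['tcp_pos'],s['grip_width'],s['contact_force']); a,b=cur()
m=uRot(np.radians(20)); print('err',R.from_matrix(a.T@m).as_rotvec())
Rt=uRot(np.radians(60)); pre=toW([-.05,0,.101])-Rt[:,2]*(.078+.1)
plan(a,b,Rt,pre,9,.4)
```

```text
2.95 [-0.6317  0.0903  0.4646  1.8078 -0.4063  1.1685 -0.1752] [0.5009 0.1484 0.4206] 0.40096693122879384 [ 0.4563  1.2091 -0.6999]
err [ 0.002  -0.0014 -0.0039]
n 9 max [0.001 0.078 0.001 0.027 0.01  0.02  0.4  ]
[0,0.077,0,-0.019,0.009,0.02,0.4,0.001,0.078,-0.001,-0.02,0.01,0.019,0.4,0,0.077,0,-0.022,0.009,0.017,0.4,0,0.078,0,-0.023,0.01,0.016,0.4,0.001,0.077,-0.001,-0.025,0.009,0.013,0.4,0,0.077,0,-0.025,0.01,0.012,0.4,0.001,0.078,0,-0.026,0.009,0.01,0.4,0,0.077,-0.001,-0.027,0.01,0.008,0.4,0,0.078,0,-0.027,0.009,0.005,0.4]
```

{"op": "move_arm", "data": {"motion": [0, 0.077, 0, -0.019, 0.009, 0.02, 0.4, 0.001, 0.078, -0.001, -0.02, 0.01, 0.019, 0.4, 0, 0.077, 0, -0.022, 0.009, 0.017, 0.4, 0, 0.078, 0, -0.023, 0.01, 0.016, 0.4, 0.001, 0.077, -0.001, -0.025, 0.009, 0.013, 0.4, 0, 0.077, 0, -0.025, 0.01, 0.012, 0.4, 0.001, 0.078, 0, -0.026, 0.009, 0.01, 0.4, 0, 0.077, -0.001, -0.027, 0.01, 0.008, 0.4, 0, 0.078, 0, -0.027, 0.009, 0.005, 0.4, 0, 0, 0, 0, 0, 0, 0.4]}}

```text
time_s: 3.95
tcp_pos: [0.5641, 0.0466, 0.204]
eef_rot: [-1.764, -1.519, -0.933]
contact_force: [0.0, -0.5, 0.2]
grip_width: 0.399
grip_force: 0.0
```

Run:
```python
from h import *
s=monitor.sense();print(s['time_s'],s['joint_positions'],s['tcp_pos'],s['grip_width'],s['contact_force']); a,b=cur()
Rt=uRot(np.radians(60)); print('err',R.from_matrix(a.T@Rt).as_rotvec())
p=shot('wrist'); save('w1',p); c=toU(cloud(p).reshape(-1,3))
for l in('handle','shelf_edge'):
    for r in nets.place_of(p,l)[:2]: print(l,r, 'rayU z.1/.146',toU(at_z(p,r['position'],.1)),toU(at_z(p,r['position'],.146)))
m=(abs(c[:,1])<.03)&(c[:,2]>.08)&(c[:,2]<.12)&(c[:,0]>-.1)&(c[:,0]<-.025); t=c[m]; print(len(t),t.min(0),t.max(0),np.median(t,0)) if len(t) else 0
m=(abs(c[:,1])<.1)&(c[:,2]>.06)&(c[:,2]<.13)&(c[:,0]>-.03)&(c[:,0]<.0);print('front',np.median(c[m],0))
plan(a,b,Rt,toW([-.05,0,.101])-Rt[:,2]*.078,5,.4)
```

```text
3.95 [ 0.1237  0.5781  0.1145  1.9216 -1.1783  1.2012  0.8677] [0.5641 0.0466 0.204 ] 0.39946814330960273 [ 0.0155 -0.4688  0.2106]
err [-0.0058  0.0659 -0.0073]
handle {'position': [267.1, 202.8], 'conf': 0.63} rayU z.1/.146 [-0.0547  0.0028  0.1   ] [-0.0928  0.0038  0.146 ]
shelf_edge {'position': [275.7, 173.8], 'conf': 0.67} rayU z.1/.146 [-0.0165 -0.0066  0.1   ] [-0.063  -0.0035  0.146 ]
523 [-0.0576 -0.007   0.086 ] [-0.028   0.0048  0.1163] [-0.0536 -0.0008  0.1132]
front [-0.0164  0.0064  0.0837]
n 5 max [0.002 0.014 0.002 0.003 0.002 0.021 0.4  ]
[-0.001,0.013,-0.001,-0.002,0.002,0.021,0.4,-0.001,0.013,-0.002,-0.002,0.001,0.02,0.4,-0.001,0.014,-0.001,-0.002,0.002,0.021,0.4,-0.002,0.013,-0.002,-0.002,0.002,0.02,0.4,-0.001,0.013,-0.001,-0.003,0.001,0.02,0.4]
```

View pics/w1.png

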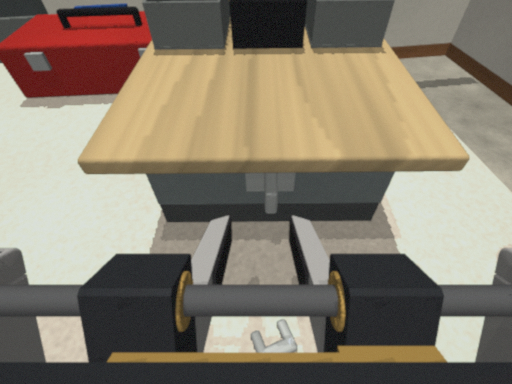

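The view shows the tab at (268,200) under the board edge, between the open fingers. The spanner is below at (275,340). Joint 5 is near its limit, so I'll come in at 50° tilt.

Run:
```python
from h import *
a,b=cur()
Rt=uRot(np.radians(50)); g=toW([-.053,-.001,.099])
c=plan(a,b,Rt,g-Rt[:,2]*.138,3,.4)
plan(*c,Rt,g-Rt[:,2]*.078,3,.4)
```

```text
n 3 max [0.003 0.036 0.    0.002 0.003 0.014 0.4  ]
[-0.003,-0.035,0,0.001,0.003,0.013,0.4,-0.003,-0.036,0,0.002,0.003,0.014,0.4,-0.003,-0.035,0,0.002,0.003,0.013,0.4]
n 3 max [0.   0.   0.   0.   0.   0.02 0.4 ]
[0,0,0,0,0,0.02,0.4,0,0,0,0,0,0.02,0.4,0,0,0,0,0,0.02,0.4]
```

{"op": "move_arm", "data": {"motion": [-0.003, -0.035, 0, 0.001, 0.003, 0.013, 0.4, -0.003, -0.036, 0, 0.002, 0.003, 0.014, 0.4, -0.003, -0.035, 0, 0.002, 0.003, 0.013, 0.4, 0, 0, 0, 0, 0, 0, 0.4]}}

```text
time_s: 4.5
tcp_pos: [0.5779, 0.0877, 0.1882]
eef_rot: [-1.836, -1.598, -0.858]
contact_force: [-0.4, 0.1, -0.8]
grip_width: 0.399
grip_force: 0.0
```

```bash
cat >> h.py <<'E'
def st(g=None,th=None):
    s=monitor.sense(); a,b=cur(); gp=b+a[:,2]*.078; z=a.T@np.array([0,0,1.])
    print('t',s['time_s'],'q',s['joint_positions'],'w',round(s['grip_width'],3),'gf',s['grip_force'],'FU',RU.T@s['contact_force'],'graspU',toU(gp),'tilt',np.degrees(np.arctan2(a[:,2]@RU[:,0],-a[2,2])),'tcp',b)
    if th is not None: print('roterr',R.from_matrix(a.T@uRot(np.radians(th))).as_rotvec())
    return a,b,s
E
python3 - <<'E'
from h import *
a,b,s=st(th=50)
Rt=uRot(np.radians(50)); g=toW([-.053,-.001,.099])
plan(a,b,Rt,g-Rt[:,2]*.078,4,.4)
E
```

```text
t 4.5 q [ 0.0133  0.5742  0.1223  1.9137 -1.1659  1.0711  0.8018] w 0.399 gf 0.0 FU [-0.0024  0.3674 -0.7533] graspU [-0.0959  0.0004  0.138 ] tilt 50.00312044748198 tcp [0.5779 0.0877 0.1882]
roterr [-0.0033 -0.0001  0.0052]
n 4 max [0.001 0.    0.002 0.001 0.001 0.015 0.4  ]
[-0.001,0,0.001,-0.001,0,0.014,0.4,-0.001,0,0.002,0,0.001,0.015,0.4,0,0,0.001,-0.001,0,0.014,0.4,-0.001,0,0.001,0,0,0.015,0.4]
```

{"op": "move_arm", "data": {"motion": [0, 0, 0.001, -0.001, 0, 0.014, 0.4, 0, 0, 0.002, 0, 0.001, 0.015, 0.4, 0, 0, 0.001, -0.001, 0, 0.014, 0.4, 0, 0, 0.001, 0, 0, 0.015, 0.4, 0, 0, 0, 0, 0, 0, 0.1, 0, 0, 0, 0, 0, 0, 0, 0, 0, 0, 0, 0, 0, 0, 0, 0, 0, 0, 0, 0, 0]}}

```text
time_s: 5.3
tcp_pos: [0.5848, 0.1262, 0.1486]
eef_rot: [-1.843, -1.587, -0.857]
contact_force: [-4.9, -2.5, 3.7]
grip_width: 0.126
grip_force: 30.0
```

Run:
```python
from h import *
a,b,s=st(th=50)
g=np.array([-.053,toU(b+a[:,2]*.078)[1],toU(b+a[:,2]*.078)[2]])
x0=toU(b+a[:,2]*.078)
Rc,pc=a,b
for (d,th,n) in((.06,44,4),(.12,30,6)):
    Rt=uRot(np.radians(th)); gg=toW(x0+[-d,0,0]); Rc,pc=plan(Rc,pc,Rt,gg-Rt[:,2]*.078,n,0)
```

```text
t 5.3 q [ 0.0891  0.6415 -0.0612  1.9107 -1.1777  0.927   0.8063] w 0.126 gf 29.98925417661667 FU [-3.2043  4.4938  3.6548] graspU [-0.0568 -0.0011  0.0986] tilt 50.07908576448353 tcp [0.5848 0.1262 0.1486]
roterr [-0.0009 -0.0014 -0.0046]
n 4 max [0.001 0.027 0.002 0.009 0.    0.012 0.   ]
[0,-0.027,-0.001,-0.008,0,-0.011,0,-0.001,-0.026,-0.001,-0.007,0,-0.012,0,0,-0.027,-0.001,-0.009,0,-0.011,0,0,-0.026,-0.002,-0.008,0,-0.01,0]
n 6 max [0.    0.041 0.    0.005 0.    0.007 0.   ]
[0,-0.041,0,-0.004,0,-0.007,0,0,-0.04,0,-0.004,0,-0.006,0,0,-0.041,0,-0.005,0,-0.006,0,0,-0.041,0,-0.005,0,-0.006,0,0,-0.041,0,-0.005,0,-0.006,0,0,-0.04,0,-0.005,0,-0.006,0]
```

{"op": "move_arm", "data": {"motion": [0, -0.027, 0, -0.008, 0, -0.011, 0, 0, -0.026, 0, -0.007, 0, -0.012, 0, 0, -0.027, 0, -0.009, 0, -0.011, 0, 0, -0.026, 0, -0.008, 0, -0.01, 0, 0, 0, 0, 0, 0, 0, 0]}}

```text
time_s: 5.8
tcp_pos: [0.577, 0.0715, 0.1547]
eef_rot: [-1.919, -1.65, -0.771]
contact_force: [-4.7, -3.1, 6.8]
grip_width: 0.126
grip_force: 30.0
```

Run:
```python
from h import *
a,b,s=st(th=44)
x0=np.array([-.053,-.0011,.0986])
Rt=uRot(np.radians(30)); gg=toW(x0+[-.115,0,0]); plan(a,b,Rt,gg-Rt[:,2]*.078,6,0)
```

```text
t 5.8 q [ 0.0944  0.5974  0.0176  1.912  -1.0506  0.9396  0.7444] w 0.126 gf 30.012558102607727 FU [-3.7798  4.1568  6.7861] graspU [-0.1177 -0.0013  0.0986] tilt 43.93894470117905 tcp [0.577  0.0715 0.1547]
roterr [-0.0001  0.0011 -0.0051]
n 6 max [0.001 0.041 0.001 0.004 0.    0.006 0.   ]
[0,-0.041,-0.001,-0.003,0,-0.005,0,0,-0.04,-0.001,-0.003,0,-0.006,0,0,-0.041,-0.001,-0.003,0,-0.005,0,0,-0.04,0,-0.004,0,-0.005,0,-0.001,-0.041,-0.001,-0.004,0,-0.005,0,0,-0.04,-0.001,-0.004,0,-0.005,0]
```

{"op": "move_arm", "data": {"motion": [0, -0.041, 0, -0.003, 0, -0.005, 0, 0, -0.04, 0, -0.003, 0, -0.006, 0, 0, -0.041, 0, -0.003, 0, -0.005, 0, 0, -0.04, 0, -0.004, 0, -0.005, 0, 0, -0.041, 0, -0.004, 0, -0.005, 0, 0, -0.04, 0, -0.004, 0, -0.005, 0, 0, 0, 0, 0, 0, 0, 0]}}

```text
time_s: 6.5
tcp_pos: [0.5722, 0.0371, 0.166]
eef_rot: [-2.08, -1.791, -0.555]
contact_force: [-0.6, -3.7, 3.0]
grip_width: 0.125
grip_force: 30.0
```

Run:
```python
from h import *
a,b,s=st(th=30)
x=toU(b+a[:,2]*.078); x[2]=.0986; x[1]=-.0012
Rt=uRot(np.radians(30))
for d in (.018,.004): 
  gg=toW(x+[-d,0,0]); plan(a,b,Rt,gg-Rt[:,2]*.078,1 if d<.01 else 4,0)
print(a.T@RU[:,0]*-.004)
```

```text
t 6.5 q [-0.0252  0.5262  0.1434  1.9028 -0.8156  0.8779  0.5369] w 0.125 gf 30.005938410758972 FU [-3.7934  0.0781  2.9775] graspU [-0.1676 -0.0015  0.0985] tilt 29.99211725523296 tcp [0.5722 0.0371 0.166 ]
roterr [-0.0007  0.0001 -0.0043]
n 4 max [0.001 0.    0.001 0.004 0.    0.003 0.   ]
[0,0,-0.001,-0.004,0,-0.002,0,0,0,-0.001,-0.004,0,-0.003,0,-0.001,0,-0.001,-0.004,0,-0.002,0,0,0,-0.001,-0.004,0,-0.002,0]
n 1 max [0.001 0.    0.004 0.003 0.    0.002 0.   ]
[-0.001,0,-0.004,-0.003,0,-0.002,0]
[-0.0035  0.     -0.002 ]
```

{"op": "move_arm", "data": {"motion": [0, 0, 0, -0.0043, 0, -0.0025, 0, 0, 0, 0, -0.0043, 0, -0.0025, 0, 0, 0, 0, -0.0043, 0, -0.0025, 0, 0, 0, 0, -0.0043, 0, -0.0025, 0]}}

```text
time_s: 6.9
tcp_pos: [0.5694, 0.018, 0.1658]
eef_rot: [-2.078, -1.788, -0.558]
contact_force: [4.2, 4.4, 1.1]
grip_width: 0.127
grip_force: 30.0
```

{"op": "move_arm", "data": {"motion": [0, 0, 0, -0.0026, 0, -0.0015, 0, 0, 0, 0, 0, 0, 0, 0]}}

```text
time_s: 7.1
tcp_pos: [0.5689, 0.0144, 0.1659]
eef_rot: [-2.079, -1.788, -0.557]
contact_force: [0.8, -0.6, 9.0]
grip_width: 0.126
grip_force: 30.0
```

{"op": "move_arm", "data": {"motion": [0, 0, 0, -0.0026, 0, -0.0015, 0, 0, 0, 0, 0, 0, 0, 0]}}

```text
time_s: 7.3
tcp_pos: [0.5685, 0.0116, 0.1658]
eef_rot: [-2.079, -1.788, -0.557]
contact_force: [1.7, 0.3, 7.5]
grip_width: 0.122
grip_force: 30.0
```

```bash
python3 -c "
from h import *
st(th=30)"
```

```text
t 7.3 q [ 0.0133  0.5285  0.1539  1.9016 -0.8084  0.9022  0.5729] w 0.122 gf 29.995322227478027 FU [ 0.5624 -1.6286  7.4731] graspU [-0.1931 -0.0016  0.0984] tilt 30.141858924217267 tcp [0.5685 0.0116 0.1658]
roterr [-0.0008 -0.0025 -0.005 ]
```

{"op": "move_arm", "data": {"motion": [0, 0, 0, -0.0026, 0, -0.0015, 0, 0, 0, 0, 0, 0, 0, 0]}}

```text
time_s: 7.5
tcp_pos: [0.5681, 0.0087, 0.1658]
eef_rot: [-2.079, -1.789, -0.557]
contact_force: [2.1, 0.2, 7.5]
grip_width: 0.126
grip_force: 30.0
```

{"op": "move_arm", "data": {"motion": [0, 0, 0, -0.0026, 0, -0.0015, 0, 0, 0, 0, 0, 0, 0, 0]}}

```text
time_s: 7.7
tcp_pos: [0.5677, 0.0057, 0.1659]
eef_rot: [-2.079, -1.789, -0.557]
contact_force: [2.0, 1.0, 8.2]
grip_width: 0.122
grip_force: 30.0
```

{"op": "move_arm", "data": {"motion": [0, 0, 0, -0.0026, 0, -0.0015, 0, 0, 0, 0, 0, 0, 0, 0]}}

```text
time_s: 7.9
tcp_pos: [0.5673, 0.0028, 0.1659]
eef_rot: [-2.079, -1.789, -0.557]
contact_force: [3.6, 0.3, 7.3]
grip_width: 0.125
grip_force: 30.0
```

{"op": "move_arm", "data": {"motion": [0, 0, 0, -0.0026, 0, -0.0015, 0, 0, 0, 0, 0, 0, 0, 0]}}

```text
time_s: 8.1
tcp_pos: [0.5668, -0.0002, 0.1659]
eef_rot: [-2.079, -1.789, -0.557]
contact_force: [3.1, -0.0, 6.7]
grip_width: 0.124
grip_force: 30.0
```

{"op": "move_arm", "data": {"motion": [0, 0, 0, -0.0026, 0, -0.0015, 0, 0, 0, 0, 0, 0, 0, 0]}}

```text
time_s: 8.3
tcp_pos: [0.5664, -0.0032, 0.1659]
eef_rot: [-2.079, -1.789, -0.557]
contact_force: [3.2, 0.5, 6.8]
grip_width: 0.125
grip_force: 30.0
```

{"op": "move_arm", "data": {"motion": [0, 0, 0, -0.0026, 0, -0.0015, 0, 0, 0, 0, 0, 0, 0, 0]}}

```text
time_s: 8.5
tcp_pos: [0.566, -0.0061, 0.1659]
eef_rot: [-2.079, -1.789, -0.557]
contact_force: [3.6, 1.4, 7.4]
grip_width: 0.125
grip_force: 30.0
```

{"op": "move_arm", "data": {"motion": [0, 0, 0, -0.0026, 0, -0.0015, 0, 0, 0, 0, 0, 0, 0, 0]}}

```text
time_s: 8.7
tcp_pos: [0.5656, -0.0091, 0.1659]
eef_rot: [-2.079, -1.789, -0.557]
contact_force: [2.8, 1.1, 7.4]
grip_width: 0.126
grip_force: 30.0
```

{"op": "move_arm", "data": {"motion": [0, 0, 0, -0.0026, 0, -0.0015, 0, 0, 0, 0, 0, 0, 0, 0]}}

```text
time_s: 8.9
tcp_pos: [0.5651, -0.0121, 0.1658]
eef_rot: [-2.079, -1.789, -0.557]
contact_force: [3.7, 0.8, 6.8]
grip_width: 0.123
grip_force: 30.0
```

{"op": "move_arm", "data": {"motion": [0, 0, 0, -0.0026, 0, -0.0015, 0, 0, 0, 0, 0, 0, 0, 0]}}

```text
time_s: 9.1
tcp_pos: [0.5647, -0.0147, 0.1658]
eef_rot: [-2.079, -1.789, -0.557]
contact_force: [4.5, 2.4, 6.1]
grip_width: 0.125
grip_force: 30.0
```

{"op": "move_arm", "data": {"motion": [0, 0, 0, -0.0026, 0, -0.0015, 0, 0, 0, 0, 0, 0, 0, 0]}}

```text
time_s: 9.3
tcp_pos: [0.5644, -0.0173, 0.1658]
eef_rot: [-2.078, -1.789, -0.558]
contact_force: [7.0, 5.4, 3.6]
grip_width: 0.122
grip_force: 30.0
```

{"op": "move_arm", "data": {"motion": [0, 0, 0, -0.0013, 0, -0.0007, 0, 0, 0, 0, 0, 0, 0, 0, 0, 0, 0, 0, 0, 0, 0, 0, 0, 0, 0, 0, 0, 0]}}

```text
time_s: 9.7
tcp_pos: [0.5643, -0.0182, 0.1658]
eef_rot: [-2.077, -1.789, -0.558]
contact_force: [9.7, 8.9, 1.9]
grip_width: 0.127
grip_force: 30.0
```

```bash
python3 -c "
from h import *
a,b,s=st(th=30)
p=shot('side'); c=toU(cloud(p).reshape(-1,3)); 
m=(abs(c[:,1])<.12)&(c[:,2]>.06)&(c[:,2]<.12)&(c[:,0]<-.15)&(c[:,0]>-.2)&(abs(c[:,1])>.03);print(np.median(c[m],0),m.sum())"
```

```text
t 9.7 q [ 0.0563  0.5329  0.1682  1.8963 -0.7969  0.9314  0.6136] w 0.127 gf 29.981813728809357 FU [10.1884 -8.2842  1.8528] graspU [-0.2232 -0.0017  0.0984] tilt 30.200821771790473 tcp [ 0.5643 -0.0182  0.1658]
roterr [-0.0009 -0.0035 -0.0039]
[-0.1803  0.0724  0.0829] 700
```

{"op": "move_arm", "data": {"motion": [0, 0, 0, 0, 0, 0, 0.4, 0, 0, 0, 0, 0, 0, 0.4, 0, 0, 0, 0, 0, 0, 0.4, 0, 0, 0, 0, 0, -0.02, 0.5, 0, 0, 0, 0, 0, -0.03, 0.6, 0, 0, 0, 0, 0, -0.03, 0.6]}}

```text
time_s: 10.35
tcp_pos: [0.5573, -0.0596, 0.235]
eef_rot: [-2.079, -1.788, -0.553]
contact_force: [-0.3, 0.3, 0.7]
grip_width: 0.581
grip_force: 0.0
```

Run:
```python
from h import *
a,b,s=st()
y=np.array([np.cos(np.radians(20.5)),np.sin(np.radians(20.5)),0]); z=np.array([0,0,-1.]); Rt=np.stack([np.cross(y,z),y,z],1)
c=plan(a,b,Rt,[.43,-.27,.30],11,.6)
```

```text
t 10.35 q [ 0.0857  0.4406  0.2227  1.8493 -0.7116  1.0763  0.5588] w 0.581 gf 0.0 FU [0.2828 0.3949 0.6748] graspU [-0.2653 -0.0006  0.1675] tilt 30.064055615715702 tcp [ 0.5573 -0.0596  0.235 ]
n 11 max [0.012 0.047 0.046 0.016 0.017 0.015 0.6  ]
[0.012,-0.047,-0.045,-0.015,-0.009,-0.015,0.6,0.011,-0.047,-0.045,-0.015,-0.009,-0.015,0.6,0.012,-0.046,-0.045,-0.016,-0.011,-0.014,0.6,0.011,-0.047,-0.045,-0.015,-0.011,-0.013,0.6,0.012,-0.047,-0.045,-0.016,-0.012,-0.012,0.6,0.012,-0.047,-0.045,-0.015,-0.013,-0.011,0.6,0.011,-0.047,-0.046,-0.016,-0.013,-0.01,0.6,0.012,-0.046,-0.045,-0.015,-0.015,-0.01,0.6,0.011,-0.047,-0.045,-0.015,-0.015,-0.008,0.6,0.012,-0.047,-0.045,-0.015,-0.016,-0.008,0.6,0.012,-0.047,-0.045,-0.014,-0.017,-0.007,0.6]
```

{"op": "move_arm", "data": {"motion": [0.012, -0.047, -0.045, -0.015, -0.009, -0.015, 0.6, 0.011, -0.047, -0.045, -0.015, -0.009, -0.015, 0.6, 0.012, -0.046, -0.045, -0.016, -0.011, -0.014, 0.6, 0.011, -0.047, -0.045, -0.015, -0.011, -0.013, 0.6, 0.012, -0.047, -0.045, -0.016, -0.012, -0.012, 0.6, 0.012, -0.047, -0.045, -0.015, -0.013, -0.011, 0.6, 0.011, -0.047, -0.046, -0.016, -0.013, -0.01, 0.6, 0.012, -0.046, -0.045, -0.015, -0.015, -0.01, 0.6, 0.011, -0.047, -0.045, -0.015, -0.015, -0.008, 0.6, 0.012, -0.047, -0.045, -0.015, -0.016, -0.008, 0.6, 0.012, -0.047, -0.045, -0.014, -0.017, -0.007, 0.6, 0, 0, 0, 0, 0, 0, 0.6]}}

```text
time_s: 11.55
tcp_pos: [0.4291, -0.2708, 0.3006]
eef_rot: [1.79, 2.578, -0.002]
contact_force: [0.0, -0.2, -0.0]
grip_width: 0.6
grip_force: 0.0
```

Run:
```python
from h import *
a,b,s=st()
p=shot('wrist'); save('w2',p); C=cloud(p)
for r in nets.silhouettes(p,'tape'):
    q=C[r['region']]; px=p['pixels'][r['region']].mean(0); q=q[q[:,2]>.012]
    if len(q)>20: print(r['conf'],r['position'],px,q.min(0),q.max(0),cv2.minAreaRect(q[:,:2].astype(np.float32)*1000))
# black cluster from cloud: dark points near the tape
g=p['pixels'].max(2); m=(g<70)&(C[:,:,2]>.012)&(C[:,:,2]<.07)&(np.hypot(C[:,:,0]-.4235,C[:,:,1]+.2985)<.05); q=C[m]
print(m.sum(),q.min(0),q.max(0),cv2.minAreaRect(q[:,:2].astype(np.float32)*1000))
q=q[q[:,2]>.045]; print(cv2.minAreaRect(q[:,:2].astype(np.float32)*1000))
```

```text
t 11.55 q [ 0.1609  0.2165  0.3913  1.917  -0.0946  1.0233  0.9498] w 0.6 gf 0.0 FU [-0.1994 -0.0484 -0.0265] graspU [-0.5321  0.0953  0.2226] tilt -0.12734211322523084 tcp [ 0.4291 -0.2708  0.3006]
0.75 [164.6, 183.2] [120.3942  36.0642  34.1573] [ 0.3039 -0.3472  0.0121] [ 0.338  -0.291   0.0594] ((321.2079772949219, -319.3570556640625), (31.68720245361328, 55.35487365722656), 4.160633087158203)
0.68 [250.3, 194.1] [44.2102 44.4353 44.1027] [ 0.4014 -0.3257  0.0121] [ 0.4449 -0.2685  0.0593] ((423.46710205078125, -296.1690979003906), (30.33712387084961, 53.924198150634766), 20.400388717651367)
1082 [ 0.4018 -0.3259  0.0126] [ 0.4447 -0.2688  0.0593] ((422.8592224121094, -297.549560546875), (27.633663177490234, 51.73799514770508), 20.301118850708008)
((423.20098876953125, -298.5144348144531), (27.633729934692383, 48.77125930786133), 20.341794967651367)
```

View pics/w2.png

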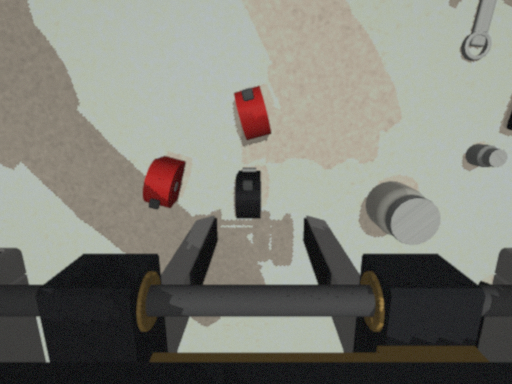

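The black tape is at (249,194), between the fingers' lines. The reds at (163,183) and (252,112) and the jar at (405,215) are clear of the fingers.

Run:
```python
from h import *
a,b,s=st()
t=np.radians(20.4); y=np.array([np.cos(t),np.sin(t),0]); z=np.array([0,0,-1.]); Rt=np.stack([np.cross(y,z),y,z],1)
c=plan(a,b,Rt,[.4235,-.298,.19],3,.6)
c=plan(*c,Rt,[.4235,-.298,.114],3,.6)
```

```text
t 11.65 q [ 0.1596  0.2184  0.3889  1.9165 -0.0976  1.0241  0.9477] w 0.6 gf 0.0 FU [-0.0564  0.6798 -0.6313] graspU [-0.5296  0.0944  0.2218] tilt 0.043597738315910455 tcp [ 0.4304 -0.2688  0.2998]
n 3 max [0.001 0.    0.001 0.009 0.006 0.037 0.6  ]
[0,0,0,-0.008,-0.006,0.037,0.6,0.001,0,0,-0.009,-0.005,0.036,0.6,0,0,0.001,-0.008,-0.006,0.037,0.6]
n 3 max [0.    0.    0.    0.    0.    0.026 0.6  ]
[0,0,0,0,0,0.025,0.6,0,0,0,0,0,0.026,0.6,0,0,0,0,0,0.025,0.6]
```

{"op": "move_arm", "data": {"motion": [0, 0, 0, -0.008, -0.006, 0.037, 0.6, 0.001, 0, 0, -0.009, -0.005, 0.036, 0.6, 0, 0, 0, -0.008, -0.006, 0.037, 0.6, 0, 0, 0, 0, 0, 0.025, 0.6, 0, 0, 0, 0, 0, 0.026, 0.6, 0, 0, 0, 0, 0, 0.025, 0.6, 0, 0, 0, 0, 0, 0, 0.6]}}

```text
time_s: 12.35
tcp_pos: [0.4225, -0.2971, 0.1109]
eef_rot: [-1.788, -2.577, 0.001]
contact_force: [0.6, 0.4, 0.5]
grip_width: 0.596
grip_force: 0.0
```

Run:
```python
from h import *
a,b,s=st(); print(R.from_matrix(a).as_matrix()[:,1])
```

```text
t 12.35 q [ 0.2941  0.5245  0.3182  2.0224 -0.2652  0.6388  1.145 ] w 0.596 gf 0.0 FU [ 0.5091 -0.5291  0.5174] graspU [-0.5588  0.0986  0.0329] tilt 0.10014985654948386 tcp [ 0.4225 -0.2971  0.1109]
[ 0.9367  0.3501 -0.0034]
```

Good; close, then lift.

{"op": "move_arm", "data": {"motion": [0, 0, 0, 0, 0, -0.002, 0.3, 0, 0, 0, 0, 0, 0, 0, 0, 0, 0, 0, 0, 0, 0, 0, 0, 0, 0, 0, 0, 0, 0, 0, 0, 0, -0.02, 0, 0, 0, 0, 0, 0, -0.04, 0, 0, 0, 0, 0, 0, -0.05, 0, 0, 0, 0, 0, 0, -0.05, 0, 0, 0, 0, 0, 0, -0.03, 0]}}

```text
$.motion: bad value
```

Run:
```python
from h import *
a,b,s=st()
p=shot('side'); C=cloud(p); u=toU(C.reshape(-1,3))
m=(abs(u[:,1])<.12)&(u[:,2]>.06)&(u[:,2]<.125)&(u[:,0]<-.14)&(u[:,0]>-.2)&(abs(u[:,1])>.03); f=np.median(u[m],0); print('front',f,m.sum(), u[m][:,1].min(),u[m][:,1].max())
for n in('side','top'):
    p=shot(n); 
    for r in nets.place_of(p,'compartment')[:1]: print(n,r,toU(at_z(p,r['position'],.057)))
    if n=='top':
        u=toU(cloud(p).reshape(-1,3)); m=(abs(u[:,1])<.1)&(u[:,2]>.04)&(u[:,2]<.075)&(u[:,0]<-.06)&(u[:,0]>-.19); q=u[m]; print('floor',m.sum(),q.min(0),q.max(0),np.median(q,0))
Rt=uRot(0); x=-.114; tgt=toW([x,0,.057+.034+.078+.12]); print(tgt)
# via-point
c=plan(a,b,Rt,[.50,-.05,.30],7,0)
c=plan(*c,Rt,tgt,5,0)
save('t3',p)
cv2.imwrite('pics/c3.png',cv2.resize(p['pixels'][110:230,140:300,::-1],(640,480)))
```

```text
t 12.35 q [ 0.2941  0.5245  0.3182  2.0224 -0.2652  0.6388  1.145 ] w 0.596 gf 0.0 FU [ 0.5091 -0.5291  0.5174] graspU [-0.5588  0.0986  0.0329] tilt 0.10014985654948386 tcp [ 0.4225 -0.2971  0.1109]
front [-0.1772  0.1032  0.0868] 266 0.07340281226132671 0.11991302769655339
side {'position': [345.8, 277.6], 'conf': 0.43} [-0.5233 -0.047   0.057 ]
top {'position': [201.2, 156.4], 'conf': 0.71} [-0.1003 -0.0039  0.057 ]
floor 2561 [-0.1769 -0.0999  0.0467] [-0.06    0.1     0.0738] [-0.1076  0.001   0.0576]
[0.584  0.1289 0.289 ]
n 7 max [0.001 0.001 0.072 0.036 0.023 0.027 0.   ]
[-0.001,0,0.072,0.029,0.023,-0.027,0,0,-0.001,0.072,0.031,0.02,-0.027,0,-0.001,0,0.071,0.032,0.018,-0.027,0,0,-0.001,0.072,0.034,0.016,-0.027,0,-0.001,0,0.072,0.034,0.014,-0.027,0,-0.001,0,0.072,0.036,0.011,-0.027,0,0,-0.001,0.072,0.036,0.008,-0.027,0]
n 5 max [0.    0.    0.    0.038 0.012 0.003 0.   ]
[0,0,0,0.038,0.011,0.002,0,0,0,0,0.038,0.012,0.002,0,0,0,0,0.037,0.011,0.003,0,0,0,0,0.038,0.012,0.002,0,0,0,0,0.038,0.011,0.002,0]
```

View pics/c3.png

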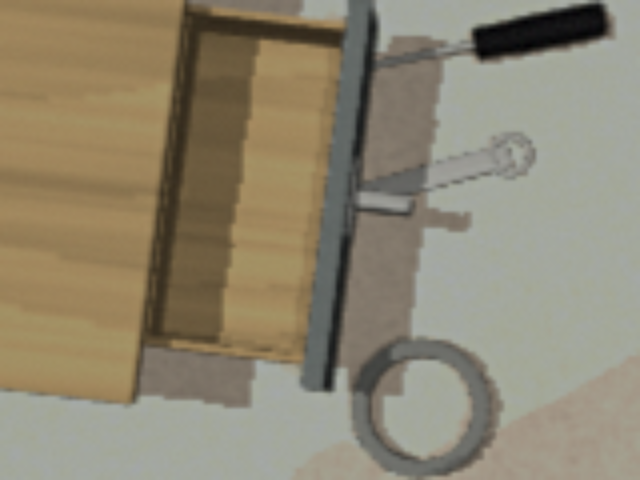

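The drawer stands open. The front compartment runs from about (195,20) to (345,350) in the crop, with the board edge just over the divider. The last call was refused because its row count was wrong, so I'll send it again.

{"op": "move_arm", "data": {"motion": [0, 0, 0, 0, 0, -0.002, 0.3, 0, 0, 0, 0, 0, 0, 0, 0, 0, 0, 0, 0, 0, 0, 0, 0, 0, 0, 0, 0, 0, 0, 0, 0, 0, 0, 0, 0, 0, 0, 0, 0, 0, -0.02, 0, 0, 0, 0, 0, 0, -0.04, 0, 0, 0, 0, 0, 0, -0.05, 0, 0, 0, 0, 0, 0, -0.05, 0, 0, 0, 0, 0, 0, -0.03, 0]}}

```text
time_s: 13.6
tcp_pos: [0.4235, -0.2988, 0.3093]
eef_rot: [1.789, 2.578, -0.0]
contact_force: [-0.4, -0.4, -2.1]
grip_width: 0.319
grip_force: 30.0
```

Run:
```python
from h import *
a,b,s=st()
p=shot('side'); C=cloud(p); g=p['pixels'].max(2)
m=(np.hypot(C[:,:,0]-b[0],C[:,:,1]-b[1])<.04)&(C[:,:,2]<b[2]-.06); q=C[m]; print('below TCP',m.sum(),q.min(0)-b,q.max(0)-b)
Rt=uRot(0); tgt=toW([-.112,0,.057+.034+.078+.11]); print(tgt)
c=plan(a,b,Rt,[.52,0,.30],8,0)
c=plan(*c,Rt,tgt,4,0)
```

```text
t 13.6 q [ 0.1925  0.2293  0.4207  1.8834 -0.1072  1.0474  1.0142] w 0.319 gf 30.000025033950806 FU [-0.4382  0.3072 -2.0596] graspU [-0.5605  0.0968  0.2313] tilt -0.09542115671477633 tcp [ 0.4235 -0.2988  0.3093]
below TCP 2495 [-0.0394 -0.0391 -0.3118] [ 0.0393  0.0399 -0.06  ]
[0.5843 0.1309 0.279 ]
n 8 max [0.001 0.001 0.063 0.038 0.024 0.002 0.   ]
[0,0,0.063,0.031,0.024,0.001,0,0.001,0.001,0.063,0.032,0.023,0.001,0,0,0,0.062,0.034,0.02,0.001,0,0,0,0.063,0.034,0.018,0.002,0,0.001,0,0.063,0.036,0.016,0.001,0,0,0.001,0.063,0.037,0.014,0.001,0,0,0,0.063,0.038,0.011,0.001,0,0.001,0,0.063,0.038,0.009,0.001,0]
n 4 max [0.    0.    0.    0.035 0.012 0.006 0.   ]
[0,0,0,0.035,0.011,0.005,0,0,0,0,0.034,0.011,0.005,0,0,0,0,0.035,0.012,0.006,0,0,0,0,0.035,0.011,0.005,0]
```

{"op": "move_arm", "data": {"motion": [0, 0, 0.063, 0.031, 0.024, 0.001, 0, 0.001, 0.001, 0.063, 0.032, 0.023, 0.001, 0, 0, 0, 0.062, 0.034, 0.02, 0.001, 0, 0, 0, 0.063, 0.034, 0.018, 0.002, 0, 0.001, 0, 0.063, 0.036, 0.016, 0.001, 0, 0, 0.001, 0.063, 0.037, 0.014, 0.001, 0, 0, 0, 0.063, 0.038, 0.011, 0.001, 0, 0.001, 0, 0.063, 0.038, 0.009, 0.001, 0, 0, 0, 0, 0.035, 0.011, 0.005, 0, 0, 0, 0, 0.034, 0.011, 0.005, 0, 0, 0, 0, 0.035, 0.012, 0.006, 0, 0, 0, 0, 0.035, 0.011, 0.005, 0]}}

```text
time_s: 14.85
tcp_pos: [0.5845, 0.133, 0.2747]
eef_rot: [-2.374, -2.052, 0.004]
contact_force: [0.6, -0.5, -1.3]
grip_width: 0.318
grip_force: 30.0
```

Run:
```python
from h import *
a,b,s=st(th=0)
p=shot('top'); save('t4',p)
for n in ('side',):
    p=shot(n); C=cloud(p); u=toU(C)
    g=p['pixels'].max(2); m=(g<60)&(abs(u[:,:,1])<.05)&(abs(u[:,:,0]+.112)<.045)&(u[:,:,2]>.13)&(u[:,:,2]<.23); q=u[m]; print('tape',m.sum(),q.min(0),q.max(0),np.median(q,0))
    cv2.imwrite('pics/c4.png',cv2.resize(p['pixels'][60:220,160:360,::-1],(750,600)))
Rt=uRot(0); plan(a,b,Rt,toW([-.111,0,.057+.112+.006]),5,0)
```

```text
t 14.85 q [-0.4403  0.4057  0.2145  1.7125 -0.0997  1.0376 -0.3368] w 0.318 gf 29.999324083328247 FU [-0.3609 -0.6881 -1.2855] graspU [-0.1099  0.0005  0.1967] tilt 0.011299246516319384 tcp [0.5845 0.133  0.2747]
roterr [-0.0041 -0.0002 -0.0001]
tape 323 [-0.1361 -0.0217  0.1583] [-0.088   0.0169  0.2293] [-0.1301  0.0024  0.1935]
n 5 max [0.001 0.    0.    0.001 0.    0.02  0.   ]
[-0.001,0,0,0,0,0.02,0,-0.001,0,0,0,0,0.02,0,0,0,0,-0.001,0,0.02,0,-0.001,0,0,0,0,0.02,0,-0.001,0,0,0,0,0.02,0]
```

View pics/c4.png

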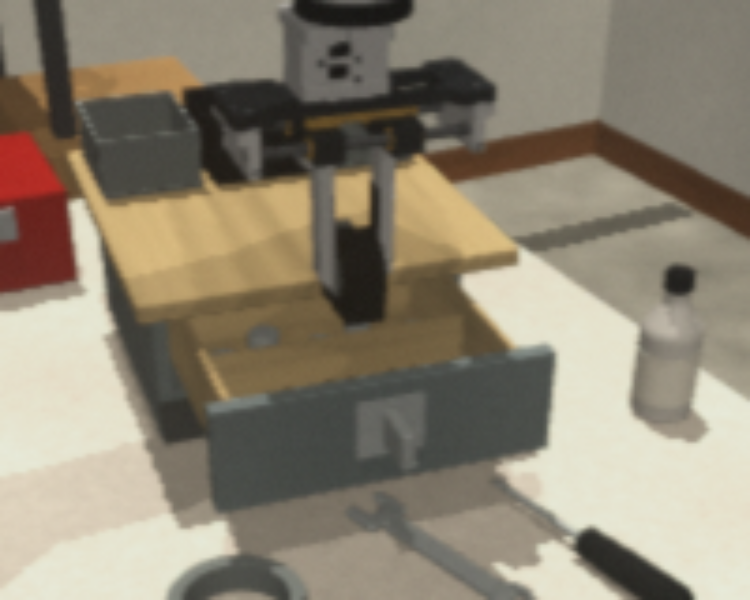

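The tape hangs upright over the compartment at (358,275), and the gripper's body is clear of the board. Lowering now.

{"op": "move_arm", "data": {"motion": [-0.001, 0, 0, -0.002, 0, 0.02, 0, -0.001, 0, 0, -0.002, 0, 0.02, 0, 0, 0, 0, -0.002, 0, 0.02, 0, -0.001, 0, 0, 0, 0, 0.02, 0, -0.001, 0, 0, 0, 0, 0.018, 0, 0, 0, 0, 0, 0, 0, 0]}}

```text
time_s: 15.55
tcp_pos: [0.5818, 0.1251, 0.1752]
eef_rot: [-2.376, -2.053, 0.005]
contact_force: [0.4, 0.5, -1.5]
grip_width: 0.318
grip_force: 30.0
```

{"op": "move_arm", "data": {"motion": [0, 0, 0, 0, 0, 0.003, 0, 0, 0, 0, 0, 0, 0, 0]}}

```text
time_s: 15.75
tcp_pos: [0.5833, 0.1257, 0.1751]
eef_rot: [2.376, 2.054, 0.002]
contact_force: [-0.4, -0.3, -2.8]
grip_width: 0.315
grip_force: 30.0
```

{"op": "move_arm", "data": {"motion": [0, 0, 0, 0, 0, 0.003, 0, 0, 0, 0, 0, 0, 0, 0]}}

```text
time_s: 15.95
tcp_pos: [0.5837, 0.1261, 0.1728]
eef_rot: [2.376, 2.054, 0.004]
contact_force: [-0.8, 0.2, 7.5]
grip_width: 0.318
grip_force: 30.0
```

```bash
python3 -c "
from h import *
st(th=0)"
```

```text
t 15.95 q [-0.4135  0.5237  0.1949  1.7969 -0.1323  0.8308 -0.2999] w 0.318 gf 30.001671016216278 FU [0.0863 0.7801 7.4507] graspU [-0.1167 -0.0003  0.0948] tilt 0.09071320823772608 tcp [0.5837 0.1261 0.1728]
roterr [ 0.0024 -0.0016  0.0001]
```

{"op": "move_arm", "data": {"motion": [0, 0, 0, 0, 0, 0, 0.42, 0, 0, 0, 0, 0, 0, 0.5, 0, 0, 0, 0, 0, 0, 0.5, 0, 0, 0, 0, 0, 0, 0.5, 0, 0, 0, -0.002, 0, -0.03, 0.5, 0, 0, 0, -0.002, 0, -0.04, 0.5, 0, 0, 0, -0.002, 0, -0.05, 0.5]}}

```text
time_s: 16.65
tcp_pos: [0.5814, 0.1196, 0.2918]
eef_rot: [-2.376, -2.054, 0.003]
contact_force: [0.8, -0.1, 0.6]
grip_width: 0.503
grip_force: 0.0
```

Run:
```python
from h import *
a,b,s=st(th=0)
p=shot('side'); u=toU(cloud(p)); g=p['pixels'].max(2)
m=(abs(u[:,:,1])<.12)&(u[:,:,2]>.06)&(u[:,:,2]<.125)&(u[:,:,0]<-.14)&(u[:,:,0]>-.2)&(abs(u[:,:,1])>.03); print('front',np.median(u[m],0))
m=(g<70)&(abs(u[:,:,1])<.06)&(abs(u[:,:,0]+.112)<.05)&(u[:,:,2]>.04)&(u[:,:,2]<.14); q=u[m]; print('tape',m.sum(),q.min(0),q.max(0),np.median(q,0))
p2=shot('wrist')
A=cv2.resize(p['pixels'][60:200,180:330],(400,373));B=cv2.resize(p2['pixels'],(400,300)); B=cv2.copyMakeBorder(B,0,73,0,0,0)
cv2.imwrite('pics/c5.png',np.hstack([A,B])[:,:,::-1])
```

```text
t 16.65 q [-0.4293  0.3775  0.2234  1.7118 -0.0934  1.0646 -0.3208] w 0.503 gf 0.0 FU [ 0.0061 -0.8118  0.5887] graspU [-0.1236  0.0013  0.2138] tilt -0.044788942982931984 tcp [0.5814 0.1196 0.2918]
roterr [-0.0017  0.0008  0.    ]
front [-0.1766  0.0346  0.0938]
tape 52 [-0.1285 -0.0151  0.1017] [-0.1002  0.0157  0.1173] [-0.1185  0.0017  0.1147]
```

View pics/c5.png

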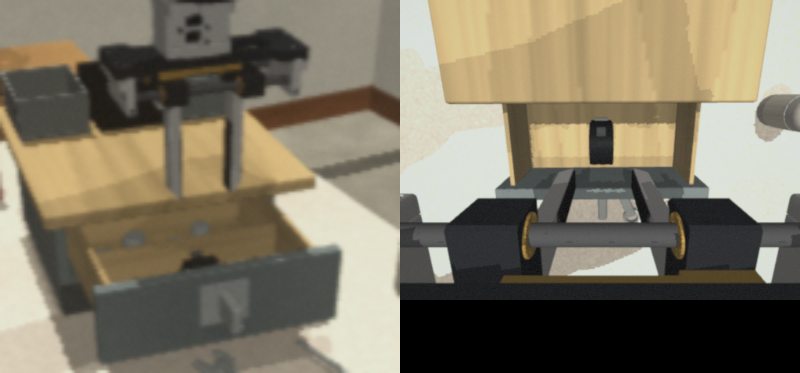

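The tape stands upright and released in the front compartment, at (600,140) in the wrist view with its top at 0.117 m. Next I take the tab again and push.

Run:
```python
from h import *
a,b,s=st()
Rt=uRot(np.radians(30)); g=toW([-.211,-.001,.0986])
c=plan(a,b,Rt,g-Rt[:,2]*.178,6,.4)
c=plan(*c,Rt,g-Rt[:,2]*.078,4,.4)
```

```text
t 16.75 q [-0.4293  0.3713  0.2245  1.7057 -0.0932  1.0652 -0.3208] w 0.503 gf 0.0 FU [-0.6635 -0.5849  0.7251] graspU [-0.1228 -0.0021  0.22  ] tilt 0.23564946038153559 tcp [0.5841 0.1197 0.298 ]
n 6 max [0.002 0.087 0.001 0.031 0.001 0.007 0.4  ]
[0.001,0.087,0,-0.03,0,0.007,0.4,0.002,0.086,0.001,-0.03,0,0.005,0.4,0.001,0.087,0,-0.03,0,0.003,0.4,0.002,0.086,0,-0.03,0,-0.001,0.4,0.001,0.087,0,-0.031,0,-0.003,0.4,0.002,0.086,0.001,-0.03,-0.001,-0.006,0.4]
n 4 max [0.    0.    0.    0.    0.    0.025 0.4  ]
[0,0,0,0,0,0.025,0.4,0,0,0,0,0,0.025,0.4,0,0,0,0,0,0.025,0.4,0,0,0,0,0,0.025,0.4]
```

{"op": "move_arm", "data": {"motion": [0.001, 0.087, 0, -0.03, 0, 0.007, 0.4, 0.002, 0.086, 0.001, -0.03, 0, 0.005, 0.4, 0.001, 0.087, 0, -0.03, 0, 0.003, 0.4, 0.002, 0.086, 0, -0.03, 0, -0.001, 0.4, 0.001, 0.087, 0, -0.031, 0, -0.003, 0.4, 0.002, 0.086, 0.001, -0.03, -0.001, -0.006, 0.4, 0, 0, 0, 0, 0, 0, 0.4]}}

```text
time_s: 17.45
tcp_pos: [0.5542, -0.0619, 0.2456]
eef_rot: [-2.086, -1.783, -0.545]
contact_force: [0.4, 0.2, 0.2]
grip_width: 0.397
grip_force: 0.0
```

Run:
```python
from h import *
a,b,s=st(th=30)
p=shot('wrist'); c=toU(cloud(p).reshape(-1,3))
m=(abs(c[:,1])<.03)&(c[:,2]>.08)&(c[:,2]<.12)&(c[:,0]>-.25)&(c[:,0]<-.187); t=c[m]
if len(t): print('tab',len(t),t.min(0),t.max(0),np.median(t,0))
Rt=uRot(np.radians(30)); g=toW([-.211,-.001,.0986])
c=plan(a,b,Rt,g-Rt[:,2]*.078,4,.4)
```

```text
t 17.45 q [ 0.151   0.418   0.1443  1.8443 -0.6632  1.0758  0.5099] w 0.397 gf 0.0 FU [ 0.2851 -0.4067  0.2366] graspU [-0.2684  0.0023  0.178 ] tilt 29.823811155696486 tcp [ 0.5542 -0.0619  0.2456]
roterr [-0.0048  0.0031 -0.0125]
tab 530 [-0.2172 -0.0077  0.0884] [-0.1871  0.004   0.1166] [-0.2054 -0.0016  0.1141]
n 4 max [0.002 0.001 0.004 0.003 0.001 0.025 0.4  ]
[-0.001,0.001,-0.003,0.003,0.001,0.024,0.4,-0.001,0.001,-0.003,0.002,0.001,0.025,0.4,-0.002,0,-0.003,0.002,0,0.024,0.4,-0.001,0.001,-0.004,0.003,0.001,0.024,0.4]
```

{"op": "move_arm", "data": {"motion": [-0.001, 0.001, -0.003, 0.003, 0.001, 0.024, 0.4, -0.001, 0.001, -0.003, 0.002, 0.001, 0.025, 0.4, -0.002, 0, -0.003, 0.002, 0, 0.024, 0.4, -0.001, 0.001, -0.004, 0.003, 0.001, 0.024, 0.4, 0, 0, 0, 0, 0, 0, 0.2, 0, 0, 0, 0, 0, 0, 0, 0, 0, 0, 0, 0, 0, 0, 0, 0, 0, 0, 0, 0, 0]}}

```text
time_s: 18.3
tcp_pos: [0.5668, -0.0006, 0.1692]
eef_rot: [-2.071, -1.807, -0.558]
contact_force: [1.7, -0.7, 4.5]
grip_width: 0.126
grip_force: 30.0
```

Run:
```python
from h import *
a,b,s=st(th=30)
x=toU(b+a[:,2]*.078); c=(a,b)
for d,th,n in((.06,37,5),(.12,46,5),(.15,50,3)):
    Rt=uRot(np.radians(th)); c=plan(*c,Rt,toW(x+[d,0,0])-Rt[:,2]*.078,n,0)
```

```text
t 18.3 q [ 0.0942  0.5196  0.0775  1.8969 -0.7517  0.8919  0.5594] w 0.126 gf 29.997080862522125 FU [-0.4788 -1.7646  4.487 ] graspU [-0.2057 -0.0017  0.1016] tilt 29.905650629414296 tcp [ 0.5668 -0.0006  0.1692]
roterr [0.0002 0.0016 0.0094]
n 5 max [0.    0.025 0.002 0.009 0.    0.007 0.   ]
[0,0.025,0.002,0.008,0,0.006,0,0,0.025,0.002,0.009,0,0.006,0,0,0.024,0.002,0.008,0,0.007,0,0,0.025,0.001,0.008,0,0.007,0,0,0.025,0.002,0.008,0,0.007,0]
n 5 max [0.    0.032 0.    0.007 0.    0.008 0.   ]
[0,0.031,0,0.007,0,0.007,0,0,0.032,0,0.007,0,0.008,0,0,0.031,0,0.007,0,0.008,0,0,0.032,0,0.006,0,0.008,0,0,0.031,0,0.006,0,0.008,0]
n 3 max [0.    0.024 0.    0.005 0.    0.008 0.   ]
[0,0.023,0,0.005,0,0.007,0,0,0.023,0,0.005,0,0.007,0,0,0.024,0,0.005,0,0.008,0]
```

{"op": "move_arm", "data": {"motion": [0, 0.025, 0, 0.008, 0, 0.006, 0, 0, 0.025, 0, 0.009, 0, 0.006, 0, 0, 0.024, 0, 0.008, 0, 0.007, 0, 0, 0.025, 0, 0.008, 0, 0.007, 0, 0, 0.025, 0, 0.008, 0, 0.007, 0, 0, 0.031, 0, 0.007, 0, 0.007, 0, 0, 0.032, 0, 0.007, 0, 0.008, 0, 0, 0.031, 0, 0.007, 0, 0.008, 0, 0, 0.032, 0, 0.006, 0, 0.008, 0, 0, 0.031, 0, 0.006, 0, 0.008, 0, 0, 0, 0, 0, 0, 0, 0]}}

```text
time_s: 19.4
tcp_pos: [0.5815, 0.1021, 0.1555]
eef_rot: [-1.882, -1.642, -0.806]
contact_force: [7.1, 2.7, 0.9]
grip_width: 0.127
grip_force: 30.0
```

Run:
```python
from h import *
a,b,s=st(th=46)
p=shot('side'); u=toU(cloud(p).reshape(-1,3))
m=(abs(u[:,1])<.12)&(abs(u[:,1])>.02)&(u[:,2]>.06)&(u[:,2]<.125)&(u[:,0]<0)&(u[:,0]>-.12); h,e=np.histogram(u[m][:,0],bins=np.arange(-.12,.004,.004)); i=h.argmax(); f=np.median(u[m][abs(u[m][:,0]-e[i]-.002)<.005][:,0]); print('front',f)
Rt=uRot(np.radians(50)); x=toU(b+a[:,2]*.078); x[1]=-.0015; x[2]=.100; d=-.016-f; c=plan(a,b,Rt,toW(x+[d,0,0])-Rt[:,2]*.078,4,0); print(d)
```

```text
t 19.4 q [ 0.1493  0.6101 -0.107   1.9079 -1.0539  0.8891  0.7338] w 0.127 gf 29.996816217899323 FU [ 3.6529 -6.6472  0.8693] graspU [-0.0846 -0.0012  0.1014] tilt 46.150565730815615 tcp [0.5815 0.1021 0.1555]
roterr [-0.0018 -0.0026  0.0086]
front -0.05842050585505865
n 4 max [0.001 0.017 0.003 0.006 0.    0.008 0.   ]
[-0.001,0.017,0.002,0.006,0,0.008,0,0,0.017,0.002,0.005,0,0.008,0,-0.001,0.016,0.002,0.006,0,0.008,0,0,0.017,0.003,0.005,0,0.008,0]
0.04242050585505865
```

{"op": "move_arm", "data": {"motion": [0, 0.017, 0, 0.006, 0, 0.008, 0, 0, 0.017, 0, 0.005, 0, 0.008, 0, 0, 0.016, 0, 0.006, 0, 0.008, 0, 0, 0.017, 0, 0.005, 0, 0.008, 0, 0, 0, 0, 0, 0, 0, 0]}}

```text
time_s: 19.95
tcp_pos: [0.5869, 0.1406, 0.1506]
eef_rot: [-1.834, -1.602, -0.861]
contact_force: [8.1, 2.8, 5.7]
grip_width: 0.125
grip_force: 30.0
```

{"op": "move_arm", "data": {"motion": [0, 0, 0, 0.0013, 0, 0.0015, 0, 0, 0, 0, 0, 0, 0, 0]}}

```text
time_s: 20.15
tcp_pos: [0.5871, 0.1417, 0.1506]
eef_rot: [-1.835, -1.602, -0.86]
contact_force: [6.1, 0.8, 6.4]
grip_width: 0.125
grip_force: 30.0
```

{"op": "move_arm", "data": {"motion": [0, 0, 0, 0.0013, 0, 0.0015, 0, 0, 0, 0, 0, 0, 0, 0]}}

```text
time_s: 20.35
tcp_pos: [0.5873, 0.1436, 0.1507]
eef_rot: [-1.836, -1.602, -0.86]
contact_force: [4.8, -1.3, 6.7]
grip_width: 0.131
grip_force: 30.0
```

```bash
cat > f.py <<'E'
from h import *
a,b,s=st(th=50)
p=shot('side'); u=toU(cloud(p).reshape(-1,3))
m=(abs(u[:,1])<.12)&(abs(u[:,1])>.02)&(u[:,2]>.06)&(u[:,2]<.125)&(u[:,0]<.0)&(u[:,0]>-.06); print('front',np.median(u[m][:,0]),m.sum())
E
python3 f.py
```

```text
t 20.35 q [ 0.1528  0.6453 -0.1825  1.9035 -1.1294  0.8569  0.767 ] w 0.131 gf 29.997935593128204 FU [-0.6256 -4.9201  6.6741] graspU [-0.0393 -0.001   0.1004] tilt 49.92706328798548 tcp [0.5873 0.1436 0.1507]
roterr [-0.002   0.0013  0.0088]
front -0.013170525920918578 457
```

{"op": "move_arm", "data": {"motion": [0, 0, 0, 0.0013, 0, 0.0015, 0, 0, 0, 0, 0, 0, 0, 0]}}

```text
time_s: 20.6
tcp_pos: [0.5874, 0.1443, 0.1507]
eef_rot: [-1.837, -1.602, -0.859]
contact_force: [-1.5, -13.0, 15.1]
grip_width: 0.13
grip_force: 30.0
```

{"op": "move_arm", "data": {"motion": [0, 0, 0, 0.0013, 0, 0.0015, 0, 0, 0, 0, 0, 0, 0, 0]}}

```text
time_s: 20.8
tcp_pos: [0.5875, 0.1449, 0.1504]
eef_rot: [-1.839, -1.602, -0.858]
contact_force: [-9.0, -23.8, 20.6]
grip_width: 0.128
grip_force: 30.0
```

{"op": "move_arm", "data": {"motion": [0, 0, 0, 0.0013, 0, 0.0015, 0, 0, 0, 0, 0, 0, 0, 0]}}

```text
time_s: 21.0
tcp_pos: [0.5876, 0.1461, 0.15]
eef_rot: [-1.84, -1.602, -0.858]
contact_force: [-11.1, -30.1, 20.6]
grip_width: 0.126
grip_force: 30.0
```

```bash
python3 f.py
```

```text
t 21.0 q [ 0.1499  0.6454 -0.1858  1.9037 -1.1299  0.8489  0.7618] w 0.126 gf 30.005346536636353 FU [-31.3999   6.6424  20.6057] graspU [-0.0369 -0.0011  0.0996] tilt 49.74019181502196 tcp [0.5876 0.1461 0.15  ]
roterr [-0.0004  0.0045  0.0066]
front -0.012566692100040078 459
```

Shut hard against the carcass. Relieve the push, release, and back out along the tool axis.

{"op": "move_arm", "data": {"motion": [0, 0, 0, -0.0024, 0, -0.0028, 0, 0, 0, 0, 0, 0, 0, 0.2, 0, 0, 0, 0, 0, 0, 0.4, 0, 0, 0, 0, 0, 0, 0.4, 0, 0, 0, 0, 0, 0, 0.4, 0, 0, 0, 0, 0, -0.015, 0.4, 0, 0, 0, 0, 0, -0.025, 0.4, 0, 0, 0, 0, 0, -0.03, 0.4, 0, 0, 0, 0, 0, -0.04, 0.4, 0, 0, 0, 0, 0, -0.04, 0.4, 0, 0, 0, 0, 0, 0, 0.4]}}

```text
time_s: 22.15
tcp_pos: [0.5711, 0.0277, 0.2491]
eef_rot: [-1.841, -1.603, -0.86]
contact_force: [0.6, 0.6, 0.8]
grip_width: 0.404
grip_force: 0.0
```

```bash
python3 f.py
python3 - <<'E'
from h import *
P={n:shot(n) for n in('side','top')}
for l in 'jar spanner screwdriver roll socket'.split():
    for n in P:
        for r in nets.place_of(P[n],l)[:1]: print(l,n,r['conf'],at_z(P[n],r['position'],0))
p=P['side']; w=shot('wrist')
A=cv2.resize(p['pixels'][60:260,180:394],(400,373));B=cv2.resize(w['pixels'],(400,300)); B=cv2.copyMakeBorder(B,0,73,0,0,0)
cv2.imwrite('pics/c6.png',np.hstack([A,B])[:,:,::-1])
E
```

```text
t 22.15 q [ 0.2823  0.4822 -0.0833  1.8723 -0.9633  1.1119  0.6667] w 0.404 gf 0.0 FU [ 0.6848 -0.4919  0.7735] graspU [-0.1565 -0.002   0.1987] tilt 49.735935983905534 tcp [0.5711 0.0277 0.2491]
roterr [0.0018 0.0046 0.0077]
front -0.014065226287879934 1030
jar side 0.57 [ 0.6143 -0.2461  0.    ]
jar top 0.63 [ 0.5997 -0.2505  0.    ]
spanner side 0.88 [0.5984 0.0261 0.    ]
spanner top 0.56 [0.6033 0.0242 0.    ]
screwdriver side 0.96 [ 0.6909 -0.017   0.    ]
screwdriver top 0.6 [ 0.6942 -0.0136  0.    ]
roll side 0.84 [0.4393 0.0309 0.    ]
roll top 0.83 [0.4343 0.0315 0.    ]
socket side 0.74 [ 0.6814 -0.1601  0.    ]
socket top 0.73 [0.6005 0.0234 0.    ]
```

View pics/c6.png

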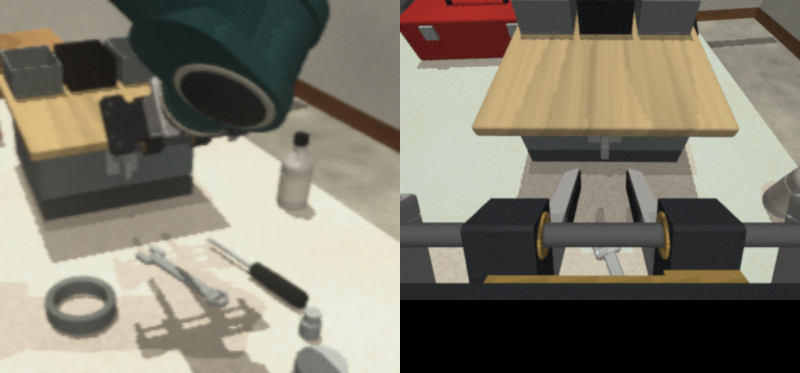

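The drawer is shut, with the tab at (605,147) in the wrist view. The bystanders are where they were, and the gripper is clear of everything.

```bash
python3 -c "
from cell import workorder
print(workorder.close_job())"
```

```text
the job is handed in; nothing more can be done
None
```

The job is handed in: I drew the drawer gently to its stop, stood the black tape measure upright in the front compartment and pushed the drawer shut (measured about 1 mm from closed), with nothing else on the bench disturbed; the hand-in call gave no verdict.

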